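# Tip the carton flat into the labelling frame

### The arm

A 6-joint arm with a two-finger parallel gripper is mounted at the origin on the work surface. World frame = base frame: x ahead of the robot, y to its left, z up, the work surface at z = 0. Lengths are in mm, angles in rad, forces in N, time in s.
With the tool pointing down it reaches from about 350 to 875 mm from the base axis. Payload 4.2 kg.
Tool frame: the origin (TCP) lies on the mounting face of the last link; the fingertips stand 173 mm ahead of it and the grasp point (between the pads) lies 155 mm ahead of it (tcp_to_grasp is the distance from the TCP to the grasp point, in mm); z points along the fingers, y is the direction in which the jaws open and shut (so a half turn about z gives the same grasp; the last joint's range is limited). The gripper opens to 85 mm and grips with 20 to 120 N. Pads are 22 mm wide; open, the fingers measure 114 mm over their backs; the gripper's body (76 mm by 85 mm) begins 54 mm behind the grasp point. The pads swing forward as they close: fully open they stand 13 mm farther back than shut.
Start: joints at [-0.981, 0.385, 0.008, 0, -1.194, -0.259], TCP at [203.015, -591.088, 404.712] pointing down, gripper open.
Joint ranges: [-3.14, 3.14], [-1.21, 2.06], [-1.07, 1.41], [-3.16, 2.05], [-2.99, -0.16], [-3.1, 3.1]. Speed limits (rad/s): [2.79, 2.79, 3.14, 3.14, 3.14, 3.14].

### API

Orientations are given as a unit quaternion [x, y, z, w].
In Python, from bench import * gives the robot as it stands. The module is installed in compiled form; this text tells all that it offers.
- The arm moves only by the tool apply_moves, never from a script. Its arguments are lists of equal length, an entry for each row: "fingers": the closure, from 0 (fully open) to 1 (shut); "dp": the shift along the world's x, y, z in cm, a list of three; "yaw": the turn about the world's z in degrees. A call has 1 to 10 rows; each row is the pose to reach, as a shift and turn from the pose measured when the call began; what a row does not reach only later rows make up. A row lasts 1/10 s, in which the tool goes at most 50 mm and 8.59 degrees, less where a joint would pass 70% of its speed; a pose out of reach is approached as far as the arm can. A call with a gripper value outside its range is refused whole. The fingers move at their own pace and stop on an object; the grip force is fixed at half the most. Time passes only in rows, so rows that repeat a pose let the fingers close. It gives the time, the measured TCP pose, the force and the opening at its end, in the units of the state.
- read_state(): the state, without advancing time (a new reading comes with each control period).
- get_image(name): name is "side" or "top"; returns a dict with "color" (420x560x3 uint8, blue, green, red), "mtx" (3x3 intrinsics, pixels), "camera_from_world" (4x4, takes a point from world to camera coordinates). Camera axes: x right, y down, z forward; pixel columns grow to the right and rows downward; lengths in mm; the calibration is good to about 2 mm. A picture is of the moment at which its call begins. There is no depth.
- job_done(): hands the job in, once; it reports no verdict.
The state is a dict: "clock": time; "joints": joint angles; "joint_vel": joint speeds; "joint_efforts": joint torques, N m; "position": TCP position; "ee_rot": TCP orientation; "contact_force": force on the tool from outside, world axes, zero at the start; "wrist_torque": the same for the moment, N m; "gripper_width": finger opening in mm.
Only numpy, scipy, OpenCV 4.12 (cv2) and the standard library are available. Lean on these libraries where they do the work, as an engineer would, in place of code of your own. Each camera call takes 0.05 s, during which the arm holds its last target. There are 200 camera calls.

### The job

At the olive stall's packing counter, tip the standing carton over with a push near its top, from the side away from the white frame, so that it falls away from the dish and ends up lying flat on its broad face, wholly inside the white frame on the mat, ready for its label. Only push it: do not lift or carry it, and do not shove it along the mat while it stands upright. Leave the dish of olives, the jar and the tin standing where they are.

Things in the scene. Friction and masses are not known exactly. Their poses are not given: they have to be found in the camera images.
- mat: fixed dark rubber labelling mat lying on the counter, 500 x 200 x 4 mm thick (x, y, z). Origin: centre of its underside, on the counter (z = 0); x runs along its long side, which lies roughly across the robot's view (turned up to 0.4 rad)
- frame: frame of white lines 4 mm wide printed on the mat, inside 210 mm long (its x) by 150 mm wide (its y), no height to speak of. Origin: its centre, on top of the mat. It lies to the left or right of the carton (varies), long side along the mat within 0.04 rad; its near end line passes under or close to the standing carton
- carton: loose filled cardboard carton, pale printed panel, 0.25 to 0.5 kg, 45 mm thick (x), 80 broad (y), 160 tall (z); origin: base centre. Stands mid-mat, a broad face towards the frame within 0.15 rad. Pushed slowly near its top it pivots on its far bottom edge and falls by itself past 0.27 rad of lean, then covering about 22 to 182 mm from where its base centre stood: a straight fall fits the frame
- carton_center (a point): centre of the carton, 80 mm above its base when standing, 22.5 mm above the mat when lying flat
- carton_foot_a (a point): on the carton, middle of the thickness, base end, +y edge (0, 40, 0 mm in the carton's frame); seen from above with the carton flat, one of its four corners
- carton_foot_b (a point): likewise the base end, -y edge (0, -40, 0 mm)
- carton_head_a (a point): likewise the top end, +y edge (0, 40, 160 mm)
- carton_head_b (a point): likewise the top end, -y edge (0, -40, 160 mm)
- dish: loose round white dish heaped with olives, 112 mm across the rim, about 42 mm high with the olives, standing on the mat on the side of the carton away from the frame, about 100 mm from the carton. Origin: centre of its underside. Leave it alone; the pushing fingers pass above it
- jar: loose green glass jar with lid, 68 mm in diameter, 105 mm tall, standing on the counter beyond the mat. Origin: centre of its underside. Leave it alone
- tin: loose bare metal tin, 66 mm in diameter, 75 mm tall, standing on the counter on the robot's side of the mat. Origin: centre of its underside. Leave it alone
Mind the look-alikes: they are no part of the job. Several things look just like the carton: the one meant starts nearest to the robot's base.

How it is judged (in metres and radians):
At the end, for the whole second after the job is handed in: The carton lies flat on a broad face (within 0.08 rad) on the mat, at rest, all four corners of its outline inside the frame or on its 4 mm lines; the dish, jar and tin stand upright within 25 mm of where they were (x of carton_foot_a in the frame of frame between -0.109 and 0.109 m and y of carton_foot_a in the frame of frame between -0.079 and 0.079 m and x of carton_foot_b in the frame of frame between -0.109 and 0.109 m and y of carton_foot_b in the frame of frame between -0.079 and 0.079 m and x of carton_head_a in the frame of frame between -0.109 and 0.109 m and y of carton_head_a in the frame of frame between -0.079 and 0.079 m and x of carton_head_b in the frame of frame between -0.109 and 0.109 m and y of carton_head_b in the frame of frame between -0.079 and 0.079 m and (angle between carton's own x axis and vertical below 0.08 rad or angle between carton's own x axis and vertical above 3.0616 rad) and height (world z) of carton_center below 0.035 m and linear speed of carton below 0.01 m/s and angular speed of carton below 0.05 rad/s and distance of each of dish, jar, tin from where it was at the start of the episode below 0.025 m and angle between each of dish, jar, tin's own z axis and vertical below 0.15 rad); the robot touches nothing.
It fails at once if the carton is lifted or carried (its base 45 mm or its centre 105 mm above the counter) (height (world z) of carton above 0.045 m or height (world z) of carton_center above 0.105 m).
It fails at once if the carton is shoved more than 35 mm along while upright (angle between carton's own z axis and vertical below 0.1 rad and distance of carton from where it was at the start of the episode above 0.035 m).
It fails at once if the fingers push the standing carton in its lower half instead of near its top (angle between carton's own z axis and vertical below 0.1 rad and contact force between the fingers and carton above 0.5 N and height (world z) of the grasp point below 0.08 m).
It fails at once if the dish, jar or tin is knocked over or moved more than 25 mm ((distance of dish from where it was at the start of the episode above 0.025 m or angle between dish's own z axis and vertical above 0.15 rad) or (distance of jar from where it was at the start of the episode above 0.025 m or angle between jar's own z axis and vertical above 0.15 rad) or (distance of tin from where it was at the start of the episode above 0.025 m or angle between tin's own z axis and vertical above 0.15 rad)).
It also fails if it takes over 32 s, if anything falls off the work surface, if the arm or the gripper's body presses on something with over 40 N, if the wrist force passes 120 N, or if a joint passes its speed limit or range.

## Working session

There is one attempt and no reset: what is moved stays moved. The work goes in short steps, Python scripts to look and compute and a tool call to move; the robot and the scene stay as the last step left them, time stands still between calls to the robot, and variables do not carry over. Pictures are saved under pics/ and viewed, about 8 in all and at most 12, crops included, and the job is handed in when it is done.

Besides the shell and the picture viewer there is one more tool, called after "Call:" as name(argument=value, ...) on one line, values as JSON. apply_moves: Moves the arm, as the interface text tells. Its arguments: {"type":"object","properties":{"fingers":{"type":"array","items":{"type":"number"}},"dp":{"type":"array","items":{"type":"array","items":{"type":"number"}}},"yaw":{"type":"array","items":{"type":"number"}}},"required":["fingers","dp","yaw"]}

```bash
mkdir -p pics; python3 - <<'E'
from bench import *
import cv2,numpy as np
s=read_state();print(s['clock'],s['position'],s['ee_rot'],s['gripper_width'])
for n in('side','top'):
    d=get_image(n);cv2.imwrite(f'pics/{n}0.png',d['color']);np.savez(f'{n}0.npz',**d)
    T=d['camera_from_world'];print(n,np.round(-T[:3,:3].T@T[:3,3]),np.round(T[:3,:3],2).tolist(),d['mtx'].tolist())
E
```

```text
0.0 [ 202.94194835 -590.91317666  403.62011216] [-1.64531515e-01  9.86371233e-01  1.05842737e-03 -2.26997161e-04] 85.49708957934136
side [411. 614. 671.] [[-0.96, -0.28, -0.02], [-0.17, 0.65, -0.74], [0.22, -0.71, -0.67]] [[386.4437331373947, 0.0, 284.2872629188551], [0.0, 386.4437331373947, 210.07029275299345], [0.0, 0.0, 1.0]]
top [ 452.  -11. 1050.] [[-0.02, -1.0, -0.0], [-0.99, 0.02, -0.16], [0.16, 0.0, -0.99]] [[510.40856913828804, 0.0, 280.47730133185365], [0.0, 510.40856913828804, 206.78151062853303], [0.0, 0.0, 1.0]]
```

View pics/side0.png

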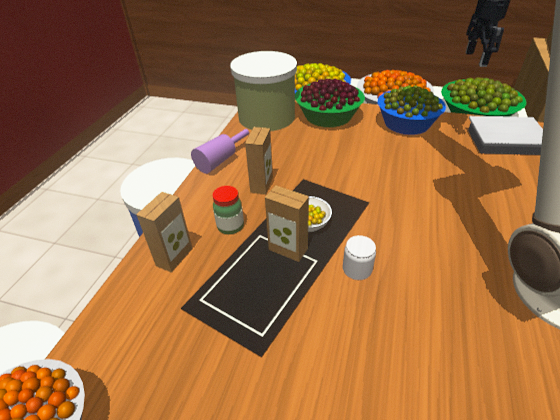

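View pics/top0.png

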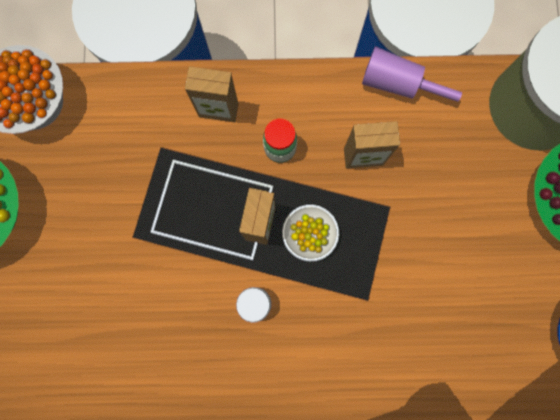

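Top view: the carton is at about (258,215) on the mat and the frame is to its left (+y). The dish is at (311,233), the jar at (280,140) and the tin at (253,305). Next I measure with masks and zoom in on the carton.

```bash
cat > h.py <<'E'
import cv2,numpy as np
def ray(d,px,z):
    K,T=d['mtx'],d['camera_from_world'];R=T[:3,:3];c=-R.T@T[:3,3]
    v=R.T@np.linalg.inv(K)@np.array([px[0],px[1],1.]);return c+v*(z-c[2])/v[2]
def pix(d,P):
    T=d['camera_from_world'];q=d['mtx']@(T[:3,:3]@np.array(P,float)+T[:3,3]);return q[:2]/q[2]
def tri(da,pa,db,pb):
    A=[]
    for d,p in((da,pa),(db,pb)):
        P=d['mtx']@d['camera_from_world'][:3];A+=[p[0]*P[2]-P[0],p[1]*P[2]-P[1]]
    A=np.array(A);return np.linalg.lstsq(A[:,:3],-A[:,3],rcond=None)[0]
E
python3 - <<'E'
from h import *
t=dict(np.load('top0.npz'));s=dict(np.load('side0.npz'))
c=t['color'];hsv=cv2.cvtColor(c,cv2.COLOR_BGR2HSV)
dark=(hsv[...,2]<70).astype(np.uint8);dark[:140]=0;dark[305:]=0;dark[:,:125]=0;dark[:,400:]=0
cs=cv2.findContours(dark,0,2)[0];m=max(cs,key=cv2.contourArea)
b=cv2.boxPoints(cv2.minAreaRect(m));W=np.array([ray(t,p,4)[:2] for p in b]);print('mat',b.round(1).tolist(),W.round(1).tolist(),[np.linalg.norm(W[i]-W[i-1]).round() for i in range(4)])
mat=np.zeros_like(dark);cv2.fillPoly(mat,[cv2.convexHull(m)],1);mat=cv2.erode(mat,np.ones((5,5)))
wh=((hsv[...,1]<70)&(hsv[...,2]>130)).astype(np.uint8)*mat;wh[:,276:]=0
ys,xs=np.nonzero(wh);b=cv2.boxPoints(cv2.minAreaRect(np.c_[xs,ys].astype(np.float32)))
W=np.array([ray(t,p,4)[:2] for p in b]);print('frame outer',b.round(1).tolist(),W.round(1).tolist(),[np.linalg.norm(W[i]-W[i-1]).round() for i in range(4)],W.mean(0))
br=((hsv[...,1]>80)&(hsv[...,2]>80)&(np.arange(560)<282)[None]).astype(np.uint8)*mat
m=max(cv2.findContours(br,0,2)[0],key=cv2.contourArea);b=cv2.boxPoints(cv2.minAreaRect(m));print('brown',b.round(1).tolist(),cv2.contourArea(m))
a=cv2.resize(c[175:265,200:320],None,fx=5,fy=5,interpolation=2)
e=cv2.resize(s['color'][180:270,250:340],None,fx=5,fy=5,interpolation=2);cv2.imwrite('pics/z.png',cv2.copyMakeBorder(np.hstack([a,e])[:, :],0,0,0,0)[:, :1050] if 0 else cv2.resize(np.hstack([a,e]),(800,int(450*800/1050))))
E
```

```text
mat [[133.10000610351562, 237.1999969482422], [157.5, 145.60000610351562], [391.20001220703125, 207.60000610351562], [366.8999938964844, 299.20001220703125]] [[559.1, 295.1], [752.8, 248.9], [611.1, -238.4], [425.3, -180.0]] [np.float64(494.0), np.float64(199.0), np.float64(508.0), np.float64(195.0)]
frame outer [[149.89999389648438, 232.1999969482422], [169.89999389648438, 157.6999969482422], [272.79998779296875, 185.39999389648438], [252.8000030517578, 259.79998779296875]] [[568.8, 260.9], [725.9, 222.2], [662.6, 6.2], [508.4, 49.3]] [np.float64(220.0), np.float64(162.0), np.float64(225.0), np.float64(160.0)] [616.43731616 134.63115533]
brown [[237.8000030517578, 232.39999389648438], [248.10000610351562, 186.1999969482422], [274.79998779296875, 192.1999969482422], [264.6000061035156, 238.39999389648438]] 1202.0
```

View pics/z.png

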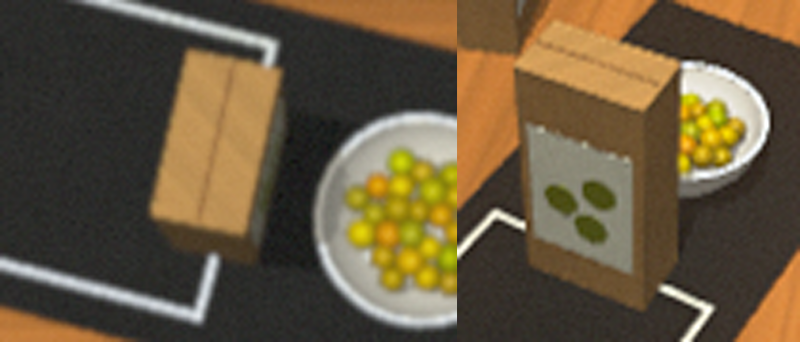

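The crops show the carton's four top corners clearly in both views, so I triangulate them.

```bash
python3 - <<'E'
from h import *
t=dict(np.load('top0.npz'));s=dict(np.load('side0.npz'))
A=[(249.3,188.1),(274.0,192.8),(265.6,235.4),(239.9,231.2)]
B=[(265.2,197.8),(275.2,185.2),(308.5,195.7),(299.3,208.3)]
P=np.array([tri(t,a,s,b) for a,b in zip(A,B)]);print(P.round(1))
P=np.array([ray(t,a,164) for a in A]);Q=np.array([ray(s,b,164) for b in B]);print(P.round(1),Q.round(1))
for X in(P,Q):
    c=X.mean(0);n=(X[0]+X[3]-X[1]-X[2])[:2]/2;w=(X[0]+X[1]-X[2]-X[3])[:2]/2
    print('c',c.round(1),'thick',np.linalg.norm(n).round(1),'broad',np.linalg.norm(w).round(1),'face dir deg',np.degrees(np.arctan2(n[1],n[0])),np.degrees(np.arctan2(w[1],w[0])))
# foot corners check (side zoom) : +x+y,-x+y, -x-y
f=lambda u,v:(250+(u-457)/3.81,180+v/3.81)
for q in[(527,265),(643,309),(676,264)]:print('foot',ray(s,f(*q),4).round(1))
def mask(d,sel):
    h=cv2.cvtColor(d['color'],cv2.COLOR_BGR2HSV);return ((h[...,1]<70)&(h[...,2]>130)).astype(np.uint8)
def quad(d,x0,x1,y0,y1,poly):
    m=mask(d,0);k=np.zeros_like(m);cv2.fillPoly(k,[np.array(poly)],1);ys,xs=np.nonzero(m*k)
    h=cv2.convexHull(np.c_[xs,ys].astype(np.int32))
    for e in np.arange(2,15,.5):
        a=cv2.approxPolyDP(h,e,True)
        if len(a)<=4:break
    return a[:,0]
for n,d,poly in(('top',t,[(160,152),(278,180),(276,200),(256,264),(145,240)]),('side',s,[(262,228),(296,248),(325,255),(268,342),(190,303)])):
    q=quad(d,0,0,0,0,poly);W=np.array([ray(d,p,4)[:2] for p in q])
    print(n,q.tolist(),W.round(1).tolist(),W.mean(0).round(1),[np.linalg.norm(W[i]-W[i-1]).round() for i in range(len(W))])
# dish/tin/jar
print('dish',ray(t,(311,233),30),'tin',ray(t,(253,305),75),'jar',ray(t,(280,134),105))
E
```

```text
[[627.   45.3 160.3]
 [618.    1.7 161.4]
 [542.3  17.4 161.1]
 [550.3  62.1 163.2]]
[[626.2  45.  164. ]
 [616.9   1.5 164. ]
 [541.8  17.3 164. ]
 [549.9  62.  164. ]] [[625.8  49.3 164. ]
 [618.1   4.7 164. ]
 [542.1  20.8 164. ]
 [550.6  63.  164. ]]
c [583.7  31.5 164. ] thick 45.0 broad 77.4 face dir deg 78.84648196173549 -12.221532498198513
c [584.1  34.5 164. ] thick 44.1 broad 77.1 face dir deg 79.41610444091492 -11.119666073393287
foot [628.3  46.5   4. ]
foot [551.4  62.1   4. ]
foot [540.9  22.5   4. ]
top [[272, 186], [252, 259], [151, 232], [173, 160]] [[661.2, 7.8], [510.2, 50.9], [569.3, 258.5], [720.9, 215.5]] [615.4 133.2] [np.float64(216.0), np.float64(157.0), np.float64(216.0), np.float64(158.0)]
side [[316, 260], [262, 336], [199, 300], [259, 235]] [[514.9, 49.0], [572.7, 259.5], [724.1, 216.4], [664.6, 7.4]] [619.1 133.1] [np.float64(155.0), np.float64(218.0), np.float64(157.0), np.float64(217.0)]
dish [558.57637764 -69.45390907  30.        ] tin [420.18359964  45.52306209  75.        ] jar [742.29035402 -10.89288398 105.        ]
```

Triangulated top heights are 160–163 mm against an expected 164, and the sizes fit. The carton centre is at (584,33), its face normal is at about 79°, and the frame axis is at 74° with its centre at (617,133). A straight fall would fit the frame. I'll push with two half-closed fingers, jaw axis along the broad face, at a grasp height of about 155 mm.

Call:
apply_moves(fingers=[0.6,0.6,0.6,0.6,0.6,0.6,0.6,0.6,0.6,0.6], dp=[[3,4,0],[6,8,0],[9,12,0],[12,16,0],[15,20,0],[18,24,0],[21,28,0],[24,32,0],[27,36,0],[30,40,0]], yaw=[6,12,18,24,30,36,42,48,54,60])

```text
clock: 1.1
position: [503.6, -189.1, 403.6]
ee_rot: [-0.637, 0.77, 0.001, -0.001]
contact_force: [2.2, -0.5, -0.5]
gripper_width: 34.5
```

Call:
apply_moves(fingers=[0.6,0.6,0.6,0.6,0.6,0.6,0.6,0.6], dp=[[1.6,3.3,0],[3.2,6.6,-1],[4.8,10,-3],[6.2,13.1,-5],[6.2,13.1,-7],[6.2,13.1,-9],[6.2,13.1,-9.4],[6.2,13.1,-9.4]], yaw=[0,0,0,0,0,0,0,0])

```text
clock: 1.9
position: [565.5, -58.2, 308.9]
ee_rot: [-0.637, 0.77, 0.001, -0.002]
contact_force: [-0.2, 0.2, 0.1]
gripper_width: 34.3
```

```bash
python3 - <<'E'
from bench import *
import cv2,numpy as np
a=get_image('top')['color'][130:330,150:400];b=get_image('side')['color'][130:330,200:400]
cv2.imwrite('pics/pre.png',cv2.resize(np.hstack([a,b]),(800,356)))
s=read_state();print(s['position'],s['contact_force'],s['gripper_width'])
E
```

```text
[565.94404049 -58.27732924 310.54666631] [-0.51244764  0.90966985  0.79761343] 34.1074123265388
```

View pics/pre.png

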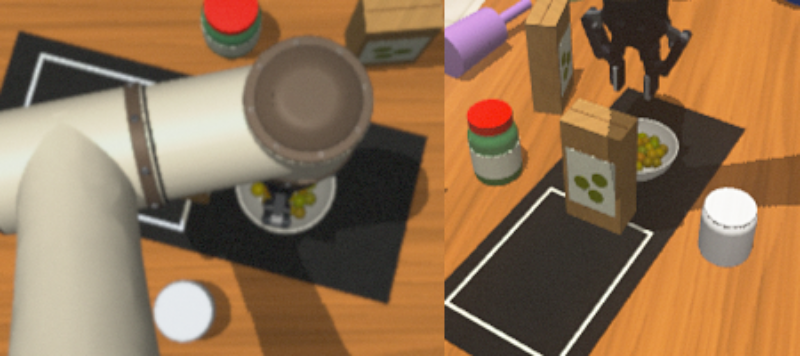

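The fingers are behind the carton's top and clear of the dish. Now the approach along the face normal.

Call:
apply_moves(fingers=[0.6,0.6,0.6,0.6,0.6,0.6,0.6,0.6,0.6,0.6], dp=[[0.2,1.2,0],[0.45,2.4,0],[0.7,3.6,0],[0.8,4.2,0],[0.87,4.5,0],[0.93,4.8,0],[0.98,5.1,0],[1.04,5.4,0],[1.1,5.7,0],[1.15,6.0,0]], yaw=[0,0,0,0,0,0,0,0,0,0])

```text
clock: 3.0
position: [577.5, 1.7, 310.6]
ee_rot: [-0.637, 0.771, 0.0, -0.0]
contact_force: [-0.7, -0.6, 0.6]
gripper_width: 34.3
```

```bash
python3 - <<'E'
from bench import *
import cv2,numpy as np
b=get_image('side')['color'][130:330,200:400]
cv2.imwrite('pics/c1.png',cv2.resize(b,(500,500)))
s=read_state();print(s['position'],s['contact_force'],s['gripper_width'])
E
```

```text
[577.56443974   2.0511624  310.60220285] [-0.01952186 -0.43903457  0.45702337] 34.044601149258234
```

View pics/c1.png

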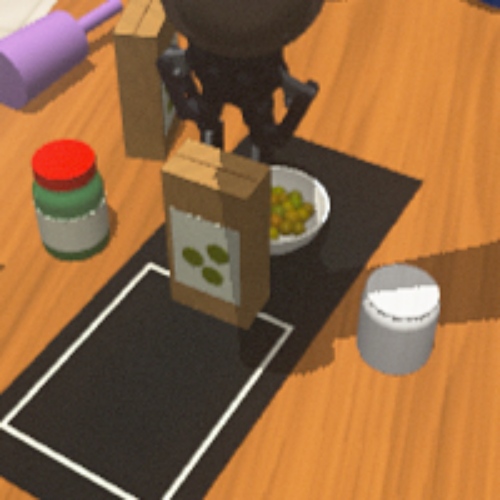

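The two fingers are centred behind the top edge and about to touch. Now a slow push.

Call:
apply_moves(fingers=[0.6,0.6,0.6,0.6,0.6,0.6,0.6,0.6,0.6,0.6], dp=[[0.05,0.25,0],[0.1,0.5,0],[0.15,0.75,0],[0.19,1.0,0],[0.24,1.25,0],[0.29,1.5,0],[0.34,1.75,0],[0.38,2.0,0],[0.43,2.25,0],[0.48,2.5,0]], yaw=[0,0,0,0,0,0,0,0,0,0])

```text
clock: 4.05
position: [582.4, 27.3, 310.5]
ee_rot: [-0.637, 0.77, 0.0, -0.0]
contact_force: [-0.5, -0.7, 0.3]
gripper_width: 34.1
```

```bash
python3 - <<'E'
from bench import *
import cv2,numpy as np
b=get_image('side')['color'][130:330,200:400]
cv2.imwrite('pics/c2.png',cv2.resize(b,(500,500)))
s=read_state();print(s['position'],s['contact_force'],s['gripper_width'])
E
```

```text
[582.48410126  27.56649109 310.5330201 ] [-0.16879065 -0.26113553 -0.22985641] 33.98637575593792
```

View pics/c2.png

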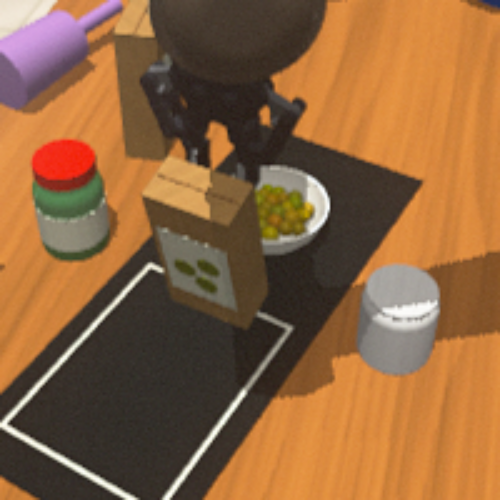

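The carton is leaning straight and its base corner has not moved (still at about (250,327) in the crop). I continue the push.

Call:
apply_moves(fingers=[0.6,0.6,0.6,0.6,0.6,0.6,0.6,0.6,0.6,0.6], dp=[[0.05,0.25,0],[0.1,0.5,0],[0.15,0.75,0],[0.19,1.0,0],[0.24,1.25,0],[0.29,1.5,0],[0.34,1.75,0],[0.38,2.0,0],[0.43,2.25,0],[0.48,2.5,0]], yaw=[0,0,0,0,0,0,0,0,0,0])

```text
clock: 5.1
position: [587.3, 52.8, 310.5]
ee_rot: [-0.638, 0.77, 0.0, -0.0]
contact_force: [-1.0, -0.1, -0.1]
gripper_width: 34.0
```

```bash
python3 - <<'E'
from bench import *
import cv2,numpy as np
b=get_image('side')['color'][130:350,180:400]
cv2.imwrite('pics/c3.png',cv2.resize(b,(500,500)))
s=read_state();print(s['position'],s['contact_force'],s['gripper_width'])
E
```

```text
[587.40951131  53.06676209 310.57980595] [0.01344467 0.69004365 0.43743315] 34.66653001928718
```

View pics/c3.png

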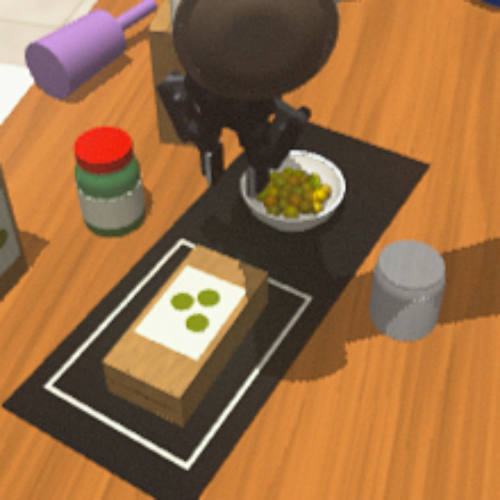

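It fell flat inside the frame, and the dish, jar and tin are untouched. I retract so the top camera can check it.

Call:
apply_moves(fingers=[0.6,0.6,0.6,0.6,0.6,0.6,0.6,0.6,0.6,0.6], dp=[[0,0,3],[0,0,6],[0,-3,9],[-1,-7,9],[-2,-11,9],[-3,-15,9],[-4,-19,9],[-5,-23,9],[-6,-27,9],[-7,-31,9]], yaw=[0,0,0,0,0,0,0,0,0,0])

```text
clock: 6.15
position: [516.7, -258.4, 400.7]
ee_rot: [-0.638, 0.77, 0.0, 0.0]
contact_force: [1.0, 0.6, 0.1]
gripper_width: 34.3
```

```bash
python3 - <<'E'
from bench import *
from h import *
t=get_image('top');c=t['color']
cv2.imwrite('pics/end.png',cv2.resize(c[110:330,110:410],(800,587)))
hsv=cv2.cvtColor(c,cv2.COLOR_BGR2HSV)
k=np.zeros(c.shape[:2],np.uint8);cv2.fillPoly(k,[np.array([(178,168),(268,190),(252,252),(160,228)])],1)
m=((hsv[...,2]>85)).astype(np.uint8)*k
m=max(cv2.findContours(m,0,2)[0],key=cv2.contourArea);b=cv2.boxPoints(cv2.minAreaRect(m))
W=np.array([ray(t,p,49)[:2] for p in b]);print(b.round(1).tolist(),W.round(1).tolist(),[np.linalg.norm(W[i]-W[i-1]).round() for i in range(4)])
a=np.radians(74.05);u=np.array([np.cos(a),np.sin(a)]);v=np.array([-u[1],u[0]])
d=W-[617,133];print('in frame',np.c_[d@u,d@v].round(1).tolist())
o=dict(np.load('top0.npz'))['color']
for n,(x,y) in dict(dish=(311,233),tin=(253,305),jar=(280,134)).items():
    T=o[y-14:y+15,x-14:x+15];R=cv2.matchTemplate(c[y-30:y+31,x-30:x+31],T,cv2.TM_CCOEFF_NORMED);_,q,_,l=cv2.minMaxLoc(R);print(n,q,l[0]-16,l[1]-16)
print(read_state()['position'])
E
```

```text
[[162.8000030517578, 221.5], [171.5, 180.6999969482422], [251.60000610351562, 197.6999969482422], [243.0, 238.5]] [[584.7, 223.9], [666.8, 208.1], [629.3, 47.9], [548.2, 65.6]] [np.float64(162.0), np.float64(84.0), np.float64(165.0), np.float64(83.0)]
in frame [[78.6, 56.0], [85.9, -27.2], [-78.4, -35.2], [-83.7, 47.7]]
dish 0.6584826707839966 0 0
tin 0.9992547631263733 0 0
jar 0.9923366904258728 0 0
[ 515.41775955 -262.62180151  400.61906499]
```

View pics/end.png

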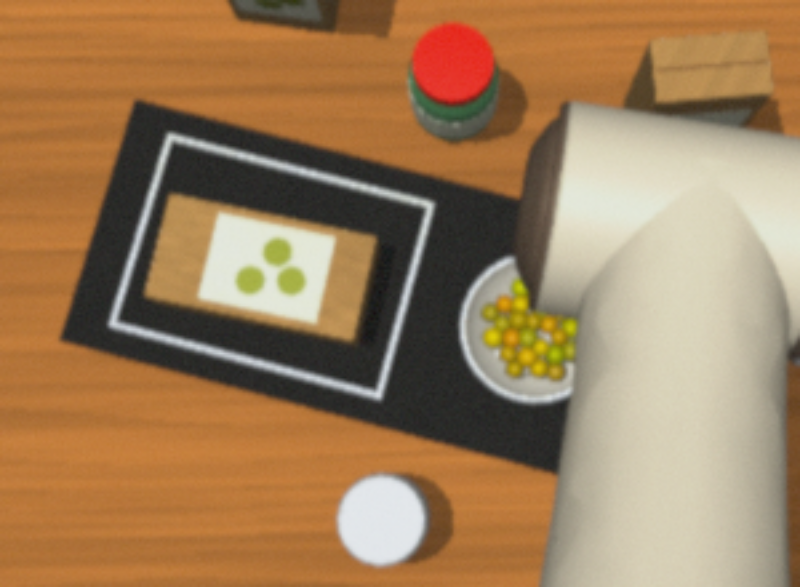

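The carton lies flat, about 23 mm inside every edge. The dish, jar and tin have not moved and the robot is clear of everything, so I hand it in.

```bash
python3 -c "
from bench import *
print(job_done())"
```

```text
the job is handed in; nothing more can be done
None
```

I tipped the carton with a slow push of the half-closed fingers near its top, above the dish. It pivoted on its far bottom edge, fell straight, and lies flat inside the frame. I then retracted the arm and handed the job in at about 6.2 s.

**Carton:** in the frame's axes, its corners measure between −84 and +86 mm along (limit ±109) and between −35 and +56 mm across (limit ±79). The measured outline is about 163 × 83 mm, against a true 160 × 80. I took its lying height from the text (49 mm with the mat) and judged flatness by eye, without measuring either from two views.

**Dish, jar and tin:** all three show zero pixel shift in the top view. The dish match was weak (0.66) because the arm partly covered it, but it stands in the same place in the pictures.

**Disagreements:** the two cameras differed by 3 to 4 mm on the frame's position and the carton's standing position. The triangulated carton top was 1 to 4 mm lower than nominal. Both are well inside the margins.

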